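# Put the grooming things into the numbered caddy pockets in order

## Task

Fill the caddy's sloping pockets in number order, counting the studs at the top of each: first the hair pick in pocket one, then the clipper in pocket two, then the toothbrush case in pocket three. Lay each one flat and straight on the pocket's floor, down against the lower lip, with the tines and the blade pointing up the slope (the case may lie either way round), and let go of it before taking the next. Set them in gently without dropping them, and leave the cup and the soap dish where they stand.

Things in the scene. Friction and masses are not known exactly. Their poses are not given: they have to be found in the camera images.
- caddy: White enamel metal caddy, fixed, 206 mm deep, 281 mm wide, 30 mm high at the front and about 150 mm at the back, with three sloping pockets side by side 89 mm apart; which pocket is where varies. Origin: centre of its base on the vanity top; x points from its low front to its high back.
- pocket1: Pocket one: marked by one dark steel stud on the floor's upper end (x 203 mm, 25 mm apart). White enamel tray, floor rising 32 degrees; inside 82 wide, 186 mm long; side walls 12, lower lip 14, upper ridge 5 mm above the floor. Origin: on the floor at mid-width, inner face of the lower lip, 30 mm above the vanity; x up the slope, y across, z square out of the floor.
- pocket2: Pocket two: marked by two dark steel studs on the floor's upper end (x 203 mm, 25 mm apart). White enamel tray, floor rising 32 degrees; inside 82 wide, 186 mm long; side walls 12, lower lip 14, upper ridge 5 mm above the floor. Origin: on the floor at mid-width, inner face of the lower lip, 30 mm above the vanity; x up the slope, y across, z square out of the floor.
- pocket3: Pocket three: marked by three dark steel studs on the floor's upper end (x 203 mm, 25 mm apart). White enamel tray, floor rising 32 degrees; inside 82 wide, 186 mm long; side walls 12, lower lip 14, upper ridge 5 mm above the floor. Origin: on the floor at mid-width, inner face of the lower lip, 30 mm above the vanity; x up the slope, y across, z square out of the floor.
- hair_pick: Wooden hair pick lying flat, 170 mm long, 16 mm thick: handle 24 mm wide (x -85 to 1 mm), a 54 mm wide spine (x 1 to 25 mm) and six tines out to x = 85 mm. Origin: mid-length on the underside; x runs towards the tines, z up.
- pick_tines (a point): Point near the tine tips of the hair pick, 80 mm along its x, 8 mm above its underside.
- clipper: Steel hair clipper lying flat, 160 mm long, body 40 mm wide and 34 mm high (x -80 to 45 mm), with a darker narrower head and toothed blade at the +x end. Origin: mid-length on the underside; x runs towards the blade, z up. About 0.28 kg.
- clipper_blade (a point): Point at the blade of the clipper, 75 mm along its x, 17 mm above its underside.
- brush_case: Grey plastic toothbrush travel case lying flat, a rounded bar 178 mm long, 36 mm wide, 28 mm high, with a thin black seam. Origin: centre of the underside; x along its length (either end may go first), z up.
- cup: Clear plastic cup standing on the vanity, 95 mm high, 72 mm across the rim; origin: centre of its underside. A bystander.
- soap_dish: Grey ceramic soap dish with a soap bar, 90 x 130 mm, 27 mm high; origin: centre of its underside. A bystander.

How it is judged:
By the outcome, as a careful person would: the job done as asked, in the order asked, and still so for the second after the job is handed in, with the robot touching nothing.
It also fails if it takes over 72 s, if anything falls off the work surface, if the arm or the gripper's body presses on something with over 40 N, if the wrist force passes 120 N, or if a joint passes its speed limit or range.

## Robot

A 6-joint arm with a two-finger parallel gripper is mounted at the origin on the work surface. World frame = base frame: x ahead of the robot, y to its left, z up, the work surface at z = 0. Lengths are in mm, angles in rad, forces in N, time in s.
With the tool pointing down it reaches from about 300 to 775 mm from the base axis. Payload 14.6 kg.
Tool frame: the origin (TCP) lies on the centre line of the jaws, within the pads' length; the fingertips stand 19 mm ahead of it and the grasp point (between the pads) is the TCP (bot.tip_reach is the distance from the TCP to the fingertips, in mm); z points along the fingers, y is the line along which they close (so a half turn about z gives the same grasp; the last joint's range is limited). The gripper opens to 85 mm and grips with 20 to 120 N. Pads are 22 mm wide; open, the fingers measure 114 mm over their backs; the gripper's body (76 mm by 85 mm) begins 54 mm behind the grasp point. The pads swing forward as they close: fully open they stand 13 mm farther back than shut.
Start: joints at [1.226, 0.3, 1.521, -0, 1.321, -0.067], TCP at [150.83, 528.904, 250.281] pointing down, gripper open.
Joint ranges: [-3.03, 3.03], [-0.79, 2.21], [0.23, 2.52], [-1.04, 4.18], [0, 3.07], [-2.55, 2.55]. Speed limits (rad/s): [2.22, 2.22, 2.57, 3.14, 3.14, 3.14].

## Interface

Orientations are given as a unit quaternion [w, x, y, z].
In Python, from rig import bot gives the robot as it stands. Calls block until the motion is done:
- bot.move_to(position, orientation): joint-space move of the TCP to a pose.
- bot.servo_line(position, attitude=None, speed=150, until_force=None): straight line of the TCP; attitude=None keeps the orientation; speed is the mean speed in mm/s. With until_force (N) it stops when the force on the tool has changed by that much, and returns True; else False.
- bot.move_joints(angles): joint-space move.
- bot.move_gripper(opening, grip_force=None): finger opening in mm; grip_force is the grip in N (None keeps the last); returns when the fingers have stopped.
- bot.dwell(seconds).
- bot.ik(position, orientation): joint angles nearest the present ones, or None.
- bot.read_state(): the state.
- bot.read_camera(name): name is "side" or "top"; returns a dict with "image" (420x560x3 uint8, blue, green, red), "depth" (420x560 float32, mm along the optical axis (not along the pixel's ray), 0 where there is no reading), "fovy" (degrees; the focal length in pixels is half the picture's height over the tangent of half this angle, whatever the lens; pixels are square), "cx", "cy" (the principal point, pixels), "eye" and "attitude" of the camera in the world. Camera axes: x right, y down, z forward; pixel columns grow to the right and rows downward; lengths in mm; the calibration is good to about 2 mm. A picture is of the moment at which its call begins.
A pose or a line that the arm cannot do raises bot.MotionError and nothing moves.
- bot.finish_job(): hands the job in; it is judged then, once.
The state is a dict: "clock": time; "joint_positions": joint angles; "qvel": joint speeds; "effort": joint torques, N m; "ee_pos": TCP position; "tool_rot": TCP orientation; "ft_force": force on the tool from outside, world axes, zero at the start; "moment": the same for the moment, N m; "grip_width": finger opening in mm; "grip_force": force on a finger pad.
Only numpy, scipy, OpenCV 4.12 (cv2) and the standard library are available. Lean on these libraries where they do the work, as an engineer would, in place of code of your own. Each camera call takes 0.05 s, during which the arm holds its last target. There are 200 camera calls.

## Working session

There is one attempt and no reset: what is moved stays moved. The work goes in short steps, each a Python script; the robot and the scene stay as the last script left them, time stands still between calls to the robot, and variables do not carry over. Pictures are saved under pics/ and viewed, at most 10 in all, crops included, and the job is handed in when it is done.

```bash
ls; mkdir -p pics; python3 - <<'E'
from rig import bot
import cv2,pickle
for n in("top","side"):
    c=bot.read_camera(n); cv2.imwrite(f"pics/{n}0.png",c["image"]); pickle.dump(c,open(n+"0.pkl","wb"))
    print(n,c["fovy"],c["cx"],c["cy"],c["eye"],c["attitude"])
print(bot.read_state())
E
```

```text
pics
top 56.11013201446134 284.1487645624149 207.7975159133735 [570.40983006 -66.79722108 881.69632013] [ 0.01698437 -0.70355074  0.71044064  0.00140715]
side 47.15913692402911 285.21028217249517 201.426926564554 [468.49092712 757.25916163 747.15664461] [ 0.03848956 -0.05846101  0.90324334 -0.42338202]
{'clock': 0.1, 'joint_positions': array([ 1.22638914e+00,  3.00436969e-01,  1.52150803e+00,  1.29700006e-05,
        1.32070452e+00, -6.66024600e-02]), 'qvel': array([ 4.02195879e-04, -3.24886223e-03, -6.12921874e-05, -3.13024253e-04,
       -5.62885960e-04, -5.11677697e-04]), 'effort': array([ 3.90042042e-04, -5.44383609e+01, -3.62361217e+01, -1.38228061e-04,
        3.23103966e-03,  1.85173775e-05]), 'ee_pos': array([150.77342874, 528.73735982, 249.77092944]), 'tool_rot': array([-1.13982474e-04,  1.38457707e-01,  9.90368206e-01, -5.16029348e-04]), 'ft_force': array([-0.90079285,  0.41628691, -0.01425661]), 'moment': array([ 0.0211978 , -0.03307355,  0.07644145]), 'grip_force': 0.0, 'grip_width': 85.81682158117795}
```

View pics/top0.png

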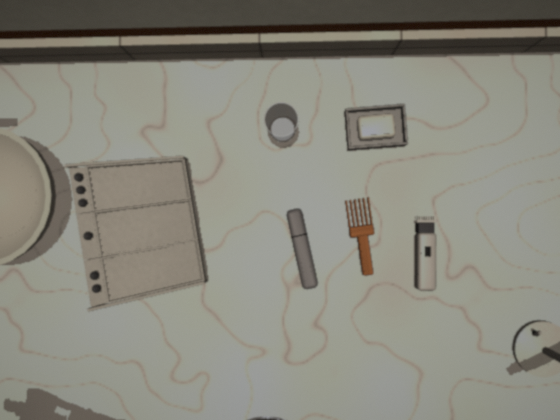

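View pics/side0.png

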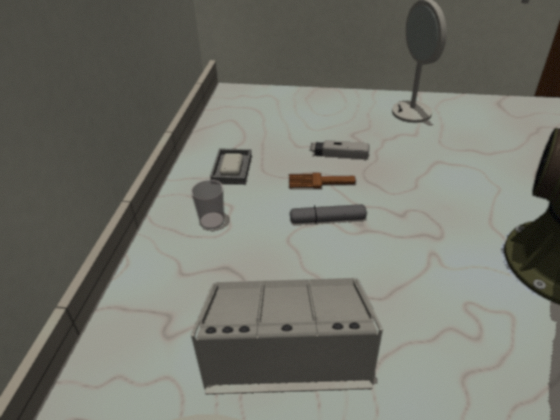

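The top view has +x up and +y left. The caddy is at about (140,230) with its studs on the left, which is the high end: 3 studs at the top (80,190), 1 in the middle (88,236) and 2 at the bottom (95,281). The case is at (302,248), the pick at (361,235) with its tines up, and the clipper at (425,253) with its blade up. The side view confirms the 3-1-2 stud layout.

```bash
cat >h.py <<'E'
import numpy as np,cv2,pickle
from scipy.spatial.transform import Rotation as R
def rot(q): return R.from_quat(np.roll(q,-1))
def quat(M): return np.roll(R.from_matrix(M).as_quat(),1)
def rays(c):
    h,w=c["image"].shape[:2]; f=h/2/np.tan(np.radians(c["fovy"]/2))
    u,v=np.meshgrid(np.arange(w),np.arange(h))
    d=np.dstack([(u-c["cx"])/f,(v-c["cy"])/f,np.ones((h,w))])
    return d@rot(c["attitude"]).as_matrix().T
def cloud(c): return np.array(c["eye"])+rays(c)*c["depth"][...,None]
def onplane(c,uv,z):
    f=210/np.tan(np.radians(c["fovy"]/2)); uv=np.atleast_2d(uv)
    d=np.c_[(uv[:,0]-c["cx"])/f,(uv[:,1]-c["cy"])/f,np.ones(len(uv))]@rot(c["attitude"]).as_matrix().T
    e=np.array(c["eye"]); return e+d*((z-e[2])/d[:,2])[:,None]
E
python3 - <<'E'
from h import *
np.set_printoptions(precision=1,suppress=True)
c=pickle.load(open("top0.pkl","rb")); P=cloud(c); z=P[...,2]
print("table z", np.median(z[300:400,250:450]), z[300:400,300:450].std(), "basin",P[200,10],P[180,45])
def items(c,P,zt=9):
    m=((P[...,2]>zt)&(P[...,2]<130)&(c["depth"]>0)).astype(np.uint8)
    n,l,s,ce=cv2.connectedComponentsWithStats(m)
    for i in range(1,n):
        if s[i,4]<150: continue
        q=P[l==i]; r=cv2.minAreaRect(q[:,:2].astype(np.float32))
        print(s[i],ce[i],"rect",np.array(r[0]),np.array(r[1]),r[2],"z95",np.percentile(q[:,2],[50,95]),"mean",q.mean(0))
items(c,P)
c2=pickle.load(open("side0.pkl","rb")); print("side"); items(c2,cloud(c2))
# caddy floor
p=P[165:290,100:185].reshape(-1,3); p=p[p[:,2]>20]
A=np.c_[p[:,:2],np.ones(len(p))]; k=np.linalg.lstsq(A,p[:,2],rcond=None)[0]
print("floor grad",k,np.degrees(np.arctan(np.hypot(*k[:2]))),"updir",np.degrees(np.arctan2(k[1],k[0])))
# studs
g=c["image"].max(2); m=((g<60)).astype(np.uint8); m[:, :70]=0; m[:,106:]=0; m[:165]=0;m[300:]=0
n,l,s,ce=cv2.connectedComponentsWithStats(m)
for i in range(1,n):
    if s[i,4]>8: print(s[i],ce[i],np.median(P[l==i],0))
hsv=cv2.cvtColor(c["image"],cv2.COLOR_BGR2HSV); print(hsv[260,366],hsv[250,425],hsv[255,303],hsv[300,350])
big=cv2.resize(c["image"][150:320,60:460],None,fx=2,fy=2,interpolation=cv2.INTER_CUBIC); cv2.imwrite("pics/crop0.png",big)
E
```

```text
table z -1.2675747732708942 56.67257568908565 basin [612.7 562.3  26.1] [651.2 451.9  75.6]
[    0    27   560    35 12608] [280.7  43.9] rect [939.7 -26.7] [  22.6 1246.4] 0.02266208827495575 z95 [67.1 80.8] mean [934.4 -37.9  58.3]
[264 102  35  40 738] [281.  118.1] rect [766.7 -41.6] [68.6 69.6] 89.39073944091797 z95 [68. 95.] mean [776.  -40.9  63.2]
[345 103  64  47 731] [377.3 125.2] rect [ 766.4 -247.6] [ 90.4 130.5] 3.9611010551452637 z95 [21.9 24.9] mean [ 767.9 -249.6   20.5]
[358 113  38  27 869] [376.2 126.1] rect [ 766.8 -247.8] [52.5 81. ] 4.031408786773682 z95 [25.3 28.1] mean [ 764.9 -246.3   24.9]
[   0  128   56  137 5661] [ 22.9 195.8] rect [621.9 514.8] [284.2 150.6] 4.0862040519714355 z95 [43.4 75.2] mean [620.5 519.1  46.8]
[   88   155   120   150 13365] [146.3 226.4] rect [552.6 243. ] [281.5 191.9] 9.079171180725098 z95 [ 81.  123.6] mean [553.3 235.6  79.5]
[346 197  29  79 920] [362.4 237.8] rect [ 525.4 -216.3] [169.1  54.1] 8.567354202270508 z95 [13.9 16.9] mean [ 522.3 -215.1   13.7]
[ 287  208   31   81 1316] [302.  248.2] rect [501.5 -82.4] [176.8  36
[... 1583 characters left out ...]
11] [287.6 360.2] rect [536.  342.8] [281.2   9.8] 9.181653022766113 z95 [ 73.8 124.7] mean [536.3 340.9  72.5]
[177 414  63   6 253] [207.  417.2] rect [636.4 445.8] [88.7  9.1] 6.805090427398682 z95 [75.8 77.7] mean [637.9 446.8  75.8]
floor grad [ -0.1   0.  121. ] 4.049339328526989 updir 166.71696874078137
[ 76 174   7   7  39] [ 78.9 176.9] [649.6 343.8 141.3]
[ 78 187   7   6  36] [ 80.7 189.6] [624.8 339.6 142. ]
[ 80 200   7   6  36] [ 82.9 202.4] [600.8 335.4 142.2]
[ 85 233   7   6  38] [ 88.  235.5] [537.8 325.7 141.1]
[ 91 272   8   7  43] [ 94.4 275. ] [463.  313.4 141.8]
[ 93 285   8   7  42] [ 96.4 287.9] [438.7 309.3 141.9]
[ 12 165 122] [25 21 74] [ 15  26 116] [ 36  23 158]
```

View pics/crop0.png

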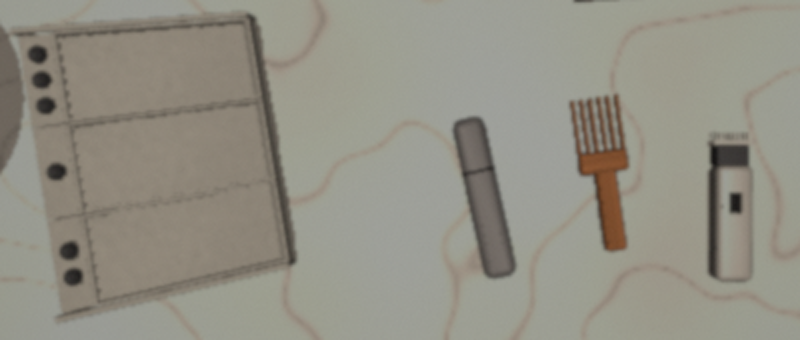

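Heights and sizes match the spec for all items. Next I fit the pocket floor and check reachability for each grasp and place.

```bash
cat >>h.py <<'E'
S,C=np.sin(np.radians(32)),np.cos(np.radians(32))
st=np.array([[649.6,343.8],[624.8,339.6],[600.8,335.4],[537.8,325.7],[463,313.4],[438.7,309.3]])
lat=np.array([114.,89,64,0,-76.5,-101.5])  # stud y-offsets, -y pocket direction = +x world
k=np.polyfit(lat,st,1); a=k[0]/np.linalg.norm(k[0])      # across, about world +x
u=np.array([-a[1],a[0]])                                  # horizontal up-slope
mid=st.mean(0)-k[0]*lat.mean()                            # pocket-1 stud
X=np.array([*(u*C),S]); N=np.array([*(-u*S),C])           # slope axis, floor normal
def O(p): return np.array([*(mid+a*{1:0,2:-89,3:89}[p]-u*(203*C-1.5)),30.])
# name: pocket, centre xy, yaw deg, grip offset along item, TCP height above underside, half-length, width, flipped
IT={"pick":(1,(525.2,-215.8),8.4,-12,21,85,24),
    "clip":(2,(489.3,-348.5),-1.1,-12,34,80,40),
    "case":(3,(501.3,-81.8),12.1,0,24,89,36)}
def frame(x,z): x=x/np.linalg.norm(x); return np.column_stack([x,np.cross(z,x),z])
def grasp(n,s):
    p,c,y,g,h,L,w=IT[n]; y=np.radians(y); d=np.array([np.cos(y),np.sin(y),0])
    return np.array([*c,h])+d*g, quat(frame(s*d,np.array([0,0,-1.])))
def place(n,s,up=0,dx=0):
    p,c,y,g,h,L,w=IT[n]
    return O(p)+X*(L+g+dx)+N*(h+up), quat(frame(s*X,-N))
E
python3 - <<'E'
from h import *
from rig import bot
np.set_printoptions(precision=2,suppress=True)
print("a",np.degrees(np.arctan2(a[1],a[0])),"spacing",np.linalg.norm(k[0])," resid",(st-(mid+lat[:,None]*a)).round(1).tolist(),bot.tip_reach)
P=cloud(pickle.load(open("top0.pkl","rb")))
for p in(1,2,3):
    q=P.reshape(-1,3)-O(p); l=q@X; w=q[:,:2]@a; h=q@N
    m=(abs(w)<36)&(l>10)&(l<175)&(abs(h)<12); f=np.polyfit(l[m],h[m],1); print(p,O(p),m.sum(),"h fit",f,h[m].mean())
    for lo in range(-14,14,2):
        mm=(abs(w)<30)&(l>lo)&(l<lo+2)&(abs(h)<40); print(lo,mm.sum(),np.median(h[mm]).round(1) if mm.any() else None,end=" | ")
    print()
h0=[(P.reshape(-1,3)-O(1))]
for n in IT:
    for s in(1,-1):
        for nm,t in(("g",grasp(n,s)),("g+",(grasp(n,s)[0]+[0,0,120],grasp(n,s)[1])),("p",place(n,s)),("p+",place(n,s,100)),):
            j=bot.ik(*t); print(n,s,nm,t[0],j if j is None else np.array(j))
E
```

```text
a 9.225551345216493 spacing 0.99149029778113  resid [[-0.9, 0.0], [-1.0, -0.2], [-0.3, -0.4], [-0.1, 0.2], [0.6, 0.2], [1.0, 0.1]] 19.0
1 [565.29 157.06  30.  ] 2917 h fit [ 0.   -1.38] -1.3719542452779443
-14 8 -13.3 | -12 14 -9.3 | -10 11 -6.7 | -8 0 None | -6 0 None | -4 4 11.8 | -2 29 12.4 | 0 75 4.7 | 2 24 -0.8 | 4 26 -0.9 | 6 27 -1.7 | 8 25 -1.8 | 10 23 -1.4 | 12 31 -1.4 | 
2 [477.44 142.79  30.  ] 2938 h fit [ 0.   -1.52] -1.4987266686264527
-14 11 -12.9 | -12 10 -9.5 | -10 11 -6.5 | -8 3 -3.7 | -6 0 None | -4 7 11.1 | -2 27 12.2 | 0 78 5.7 | 2 26 -1.6 | 4 26 -1.5 | 6 27 -2.1 | 8 24 -1.8 | 10 24 -1.9 | 12 26 -1.7 | 
3 [653.14 171.33  30.  ] 2897 h fit [ 0.   -1.35] -1.341604452377379
-14 11 -12.9 | -12 8 -10.6 | -10 16 -6.9 | -8 1 -3.5 | -6 0 None | -4 5 11.0 | -2 27 12.2 | 0 78 4.3 | 2 23 -1.3 | 4 23 -0.8 | 6 24 -1.6 | 8 20 -0.6 | 10 29 -1.3 | 12 27 -1.0 | 
pick 1 g [ 513.33 -217.55   21.  ] [-0.47  0.61  1.67 -0.    0.86  0.96]
pick 1 g+ [ 513.33 -217.55  141.  ] [-0.47  0.43  1.61 -0.    1.1   0.96]
pick 1 p [557.15 207.18  86.49] [ 0.09  0.6   1.58  0.64  1.09 -0.41]
pick 
[... 595 characters left out ...]
.3  -348.27   34.  ] [-0.69  0.65  1.57 -0.    0.93 -2.24]
clip -1 g+ [ 477.3  -348.27  154.  ] [-0.69  0.48  1.5  -0.    1.16 -2.24]
clip -1 p [471.09 181.93  94.87] None
clip -1 p+ [479.58 129.62 179.67] None
case 1 g [501.3 -81.8  24. ] [-0.23  0.52  1.81 -0.    0.81  1.13]
case 1 g+ [501.3 -81.8 144. ] [-0.23  0.33  1.75 -0.    1.06  1.13]
case 1 p [643.08 233.28  97.52] [ 0.12  0.76  1.29  0.61  1.2  -0.3 ]
case 1 p+ [651.58 180.97 182.32] [ 0.04  0.66  1.23  0.57  1.36 -0.28]
case -1 g [501.3 -81.8  24. ] [-0.23  0.52  1.81 -0.    0.81 -2.02]
case -1 g+ [501.3 -81.8 144. ] [-0.23  0.33  1.75 -0.    1.06 -2.02]
case -1 p [643.08 233.28  97.52] None
case -1 p+ [651.58 180.97 182.32] None
```

```bash
sed -i 's/8.4,-12,21/8.4,-15,21/' h.py; cat >>h.py <<'E'
def st_(bot,t):
    s=bot.read_state(); print(t,"t%.1f"%s["clock"],"tcp",s["ee_pos"].round(1),"F",s["ft_force"].round(1),"w%.1f g%.1f"%(s["grip_width"],s["grip_force"]))
    return s
def take(bot,n,force):
    w=IT[n][6]; p,q=grasp(n,1)
    bot.move_gripper(min(w+30,80)); bot.move_to(p+[0,0,90],q); bot.servo_line(p+[0,0,25],speed=150)
    print("hit",bot.servo_line(p,speed=60,until_force=8)); bot.move_gripper(w-6,grip_force=force); st_(bot,"grip")
    bot.servo_line(p+[0,0,130],speed=150); st_(bot,"lift")
def put(bot,n):
    w=IT[n][6]; p=lambda up,dx: place(n,1,up,dx)
    bot.move_to(*p(90,4)); bot.servo_line(p(12,4)[0],speed=120); bot.dwell(.2); st_(bot,"above")
    print("floor",bot.servo_line(p(-4,4)[0],speed=15,until_force=3)); s=st_(bot,"down"); e=np.array(s["ee_pos"])
    print("height err",(e-p(0,4)[0])@N)
    bot.servo_line(e+N*1,speed=20); e=e+N
    print("lip",bot.servo_line(e-X*10,speed=15,until_force=3)); e2=np.array(st_(bot,"slid")["ee_pos"]); print("x err",(e2-p(0,0)[0])@X)
    print("floor",bot.servo_line(e2-N*4,speed=12,until_force=3)); s=st_(bot,"seat")
    bot.move_gripper(w+6); e=np.array(bot.read_state()["ee_pos"]); bot.dwell(.2); bot.servo_line(e+N*60,speed=100); st_(bot,"away")
E
python3 - <<'E'
from h import *
from rig import bot
take(bot,"pick",40)
c=bot.read_camera("side"); cv2.imwrite("pics/lift1.png",c["image"])
put(bot,"pick")
E
```

```text
hit False
grip t5.0 tcp [ 510.7 -218.1   21.5] F [-0.7 -0.4  5.4] w23.1 g40.7
lift t6.0 tcp [ 509.9 -217.8  150. ] F [-0.5 -0.9 -0.9] w22.7 g40.1
above t8.5 tcp [558.4 201.5  97.8] F [ 0.1  0.3 -0.7] w23.0 g40.1
floor True
down t9.3 tcp [556.9 208.2  86.6] F [-1.1 -1.7  4.6] w23.0 g40.9
height err -0.4264433365613559
lip True
slid t9.9 tcp [557.2 205.5  85.8] F [0.3 2.2 2.7] w22.8 g40.3
x err 1.2075837958354585
floor True
seat t10.1 tcp [557.2 205.9  85.2] F [-1.3 -0.9  4.7] w23.0 g40.8
away t11.3 tcp [561.8 174.6 135.2] F [ 0.6 -0.9 -0.2] w29.7 g0.0
```

```bash
python3 - <<'E'
from h import *
from rig import bot
p,q=grasp("clip",1); bot.move_to(p+[0,0,150],q)
c=bot.read_camera("top"); s=bot.read_camera("side")
a1=cv2.resize(c["image"][130:320,60:260],(800,760))[:600]; a1=cv2.resize(c["image"][140:315,60:215],None,fx=2.6,fy=2.6); a2=cv2.resize(s["image"][270:400,185:390],(390,455))
im=np.hstack([a1[:455],a2]); cv2.imwrite("pics/p1.png",im); print(im.shape)
P=cloud(c)
hsv=cv2.cvtColor(c["image"],cv2.COLOR_BGR2HSV); m=(hsv[...,1]>110)&(hsv[...,0]<20); m[:,:60]=0;m[:,215:]=0; m[:140]=0; m[315:]=0
Q=P[m]-O(1); L=np.c_[Q@X,Q[:,:2]@a]; print(m.sum(),cv2.minAreaRect(L.astype(np.float32)),np.percentile(Q@N,[5,50,95]))
E
```

```text
(455, 793, 3)
872 ((133.9604034423828, -1.270040512084961), (52.08901596069336, 260.0834045410156), 88.44295501708984) [ 9.72793239 13.85277496 16.57252941]
```

View pics/p1.png

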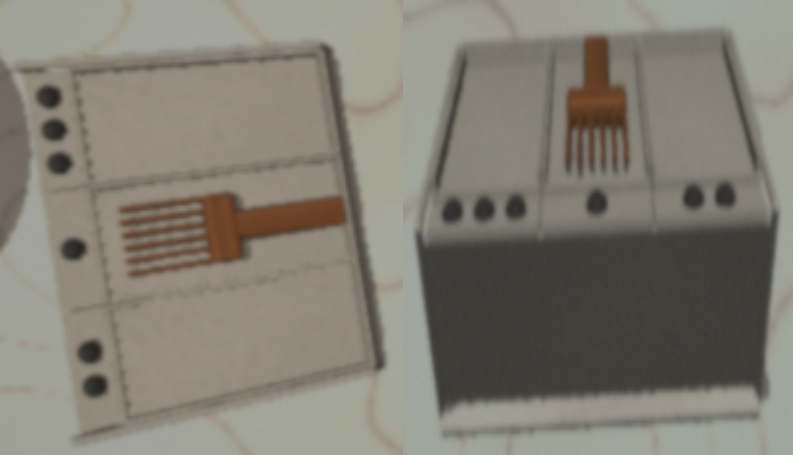

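The pick lies straight in pocket one, handle against the lip (right edge, 345,212) and tines up-slope. Next is the clipper.

```bash
python3 - <<'E'
from h import *
from rig import bot
take(bot,"clip",70); put(bot,"clip")
p,q=grasp("case",1); bot.move_to(p+[0,0,150],q)
c=bot.read_camera("top"); s=bot.read_camera("side"); pickle.dump((c,s),open("p2.pkl","wb"))
a1=cv2.resize(c["image"][140:315,60:215],None,fx=2.6,fy=2.6); a2=cv2.resize(s["image"][270:400,185:390],(390,455))
cv2.imwrite("pics/p2.png",np.hstack([a1[:455],a2]))
Q=cloud(c).reshape(-1,3)-O(2); l,w,h=Q@X,Q[:,:2]@a,Q@N; m=(h>28)&(h<42)&(abs(w)<40)&(l>-10)&(l<190)
print(m.sum(),cv2.minAreaRect(np.c_[l,w][m].astype(np.float32)),"slope",np.polyfit(l[m],h[m],1),np.polyfit(w[m],h[m],1))
E
```

```text
hit False
grip t15.7 tcp [ 477.6 -348.5   34.7] F [-0.4  0.6  4.9] w38.2 g72.3
lift t16.7 tcp [ 476.9 -348.   162.9] F [ 0.6 -0.4 -3.3] w38.7 g71.1
above t19.5 tcp [471.9 178.7 107.7] F [-0.2  0.4 -3.4] w38.7 g71.2
floor True
down t20.2 tcp [470.5 185.3  96.8] F [-1.6 -2.5  5.2] w38.7 g72.2
height err -0.20560924923067309
lip True
slid t20.9 tcp [470.8 182.6  95.9] F [1.5 4.5 2.2] w38.1 g71.5
x err 1.1113841227941301
floor True
seat t21.1 tcp [470.7 182.9  95.3] F [-1.  -3.1  5.7] w38.5 g72.3
away t22.2 tcp [475.2 151.7 145.3] F [ 0.8  0.3 -0.1] w45.6 g0.0
1136 ((72.03753662109375, -0.5163116455078125), (139.1543731689453, 39.22589111328125), 0.2660888731479645) slope [-1.16504453e-03  3.22190933e+01] [1.45944519e-03 3.21416728e+01]
```

View pics/p2.png

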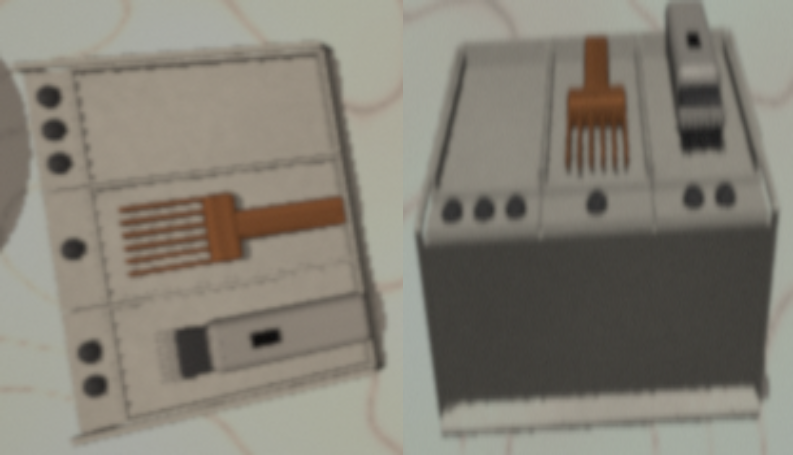

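The clipper lies flat and straight in pocket two, blade up-slope at (165,355) and rear end at the lip. Next is the case.

```bash
python3 - <<'E'
from h import *
from rig import bot
take(bot,"case",50); put(bot,"case")
e=np.array(bot.read_state()["ee_pos"]); bot.servo_line(e+N*60)
p,q=grasp("case",1); bot.move_to(p+[0,0,180],q)
c=bot.read_camera("top"); s=bot.read_camera("side")
a1=cv2.resize(c["image"][140:315,60:215],None,fx=2.6,fy=2.6); a2=cv2.resize(s["image"][270:400,185:390],(390,455))
cv2.imwrite("pics/p3.png",np.hstack([a1[:455],a2]))
for n,lo,hi in((2,28,42),(3,20,34)):
    Q=cloud(c).reshape(-1,3)-O(n); l,w,h=Q@X,Q[:,:2]@a,Q@N; m=(h>lo)&(h<hi)&(abs(w)<40)&(l>-10)&(l<190)
    print(m.sum(),cv2.minAreaRect(np.c_[l,w][m].astype(np.float32)),"slope",np.polyfit(l[m],h[m],1))
E
```

```text
hit False
grip t26.0 tcp [501.6 -81.8  24.5] F [-0.3  0.1  5.9] w35.0 g50.6
lift t27.0 tcp [500.9 -81.7 153.1] F [-0.5 -0.5 -0.3] w35.3 g50.0
above t29.3 tcp [643.9 230.  110.6] F [-0.5  0.6 -0.8] w35.1 g49.9
floor True
down t30.1 tcp [642.5 236.8  99.3] F [-2.  -1.2  4.5] w35.1 g50.7
height err -0.41949611275686555
lip True
slid t30.6 tcp [642.6 234.8  98.7] F [0.8 2.2 3. ] w35.4 g50.1
x err 1.991210897529509
floor True
seat t30.8 tcp [642.6 235.2  98.2] F [-1.3 -0.8  5.4] w34.9 g50.7
away t32.0 tcp [647.2 203.8 148. ] F [-0.4 -0.8  0.7] w41.9 g0.0
1134 ((63.90476989746094, -0.42861175537109375), (38.6028938293457, 122.8975601196289), 89.9251480102539) slope [7.84499099e-04 3.21397313e+01]
1452 ((90.5128173828125, -0.9550266265869141), (175.5629425048828, 34.602264404296875), 0.09545843303203583) slope [1.22766907e-03 2.54002362e+01]
```

View pics/p3.png

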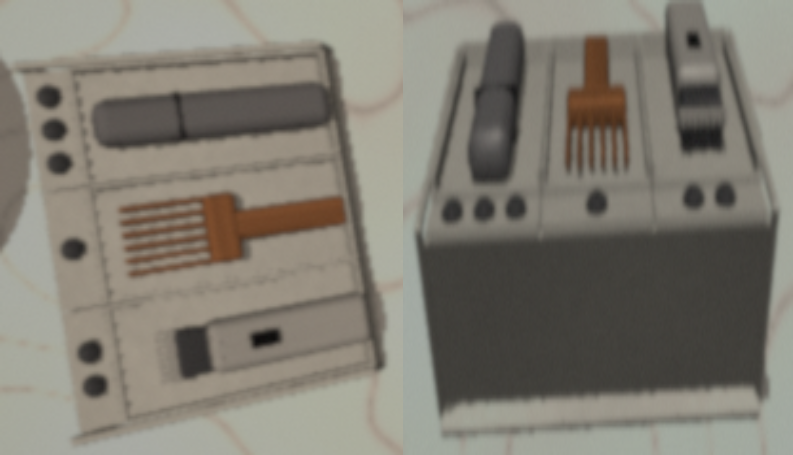

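All three lie flat, straight and against the lip: the case at (210,113), the pick at (230,235) and the clipper at (265,340). The arm is clear, so I'm handing in.

```bash
python3 -c "
from rig import bot
print(bot.finish_job())"
```

```text
the job is handed in; nothing more can be done
None
```

The job is handed in: the pick, clipper and case went into pockets one, two and three in that order, each flat against the lower lip in the last picture, at about 33 s on the robot's clock; no verdict came back.

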